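Clamp a roof prism with a spoked capstan

ROBOT

A 6-joint arm with a two-finger parallel gripper is mounted at the origin on the work surface. World frame = base frame: x ahead of the robot, y to its left, z up, the work surface at z = 0. Lengths are in mm, angles in degrees, forces in N, time in s.
With the tool pointing down it reaches from about 300 to 850 mm from the base axis. Payload 4.2 kg.
Tool frame: the origin (TCP) lies between the finger pads; the fingertips stand ahead of it and the grasp point (between the pads) lies 8 mm behind it (env.tip_reach is the x of the fingertips in the tool frame, in mm); x points along the fingers, y is the direction in which the jaws open and shut, and the axes are right-handed (so a half turn about x gives the same grasp; the last joint's range is limited). The gripper opens to 91 mm and grips with 3 to 60 N. Pads are 32 mm wide; open, the fingers measure 118 mm over their backs; the gripper's body (76 mm by 178 mm) begins 60 mm behind the grasp point.
Start: joints at [-66.807, 18.312, 89.639, -0, 72.044, -1.146], TCP at [236.984, -523.909, 224.976] pointing down, gripper open.
Joint ranges: [-177.97, 177.97], [-48.28, 115.42], [12.27, 149.76], [-77.06, 257.06], [2.81, 150.46], [-146.56, 146.56]. Speed limits (degrees/s): [147.25, 147.25, 180, 180, 180, 180].

INTERFACE

Orientations are given as [roll, pitch, yaw] about the fixed x, y, z axes, in that order (R = Rz(yaw) Ry(pitch) Rx(roll)).
In Python, from workcell import env, cams gives the robot as it stands.
- The arm moves only by the tool arm_command, never from a script. Its argument "deltas" is a list of rows, each a list of 3 entries, a list of its own where there are three numbers: the opening, from 0 (shut) to 1 (fully open), then the shift along the world's x, y, z in mm, then the turn about the world's z in rad. A call has 1 to 20 rows; each row is the pose to reach, as a shift and turn from the pose commanded when the call began; what a row does not reach only later rows make up. A row lasts 1/10 s, in which the tool goes at most 50 mm and 8.59 degrees, less where a joint would pass 70% of its speed; a pose out of reach is approached as far as the arm can. A call with a gripper value outside its range is refused whole. The fingers move at their own pace and stop on an object; "grip_force" is the grip in N (left out, the last holds). Time passes only in rows, so rows that repeat a pose let the fingers close. It gives the time, the measured TCP pose, the force and the opening at its end, in the units of the state.
- env.state(): the state, without advancing time (a new reading comes with each control period).
- cams.grab_frame(name): name is "scene" or "top"; returns a dict with "img" (480x640x3 uint8, red, green, blue), "K" (3x3 intrinsics, pixels), "dist" ([k1, k2, p1, p2, k3] as OpenCV has them; the pictures are not rectified), "rvec" (rotation vector, rad) and "tvec" (3), from world to camera coordinates, as OpenCV has them. Camera axes: x right, y down, z forward; pixel columns grow to the right and rows downward; lengths in mm; the calibration is good to about 2 mm. A picture is of the moment at which its call begins. There is no depth.
- env.job_done(): hands the job in, once; it reports no verdict.
Trained networks look in a picture, given as the dict that the camera call returned (one of the last four; its "shot" number tells which), for a name from the list of things; names that differ only in an ending like _2 or _b are one class to them, and where a whole thing is asked for, a point or a joint stands for the part that bears it (a point fixed in the world has none). Each returns a list of dicts, best first, with "conf" (0 to 1); they miss things now and then, are a little off and sometimes report something else, mostly with a low value. They report only what shows in the picture. A call takes as long as a camera call. They do not tell look-alikes from the thing itself.
- cams.silhouettes(picture, name): "region" (480x640 bool, what is visible of it) and "centre" ([column, row] in pixels, amid what is visible of it).
The state is a dict: "time_s": time; "qpos": joint angles; "qvel": joint speeds; "effort": joint torques, N m; "ee_pos": TCP position; "ee_rot": TCP orientation; "force": force on the tool from outside, world axes, zero at the start; "torque": the same for the moment, N m; "gripper_width": finger opening in mm.
Only numpy, scipy, OpenCV 4.12 (cv2) and the standard library are available. Lean on these libraries where they do the work, as an engineer would, in place of code of your own. Each camera call takes 0.05 s, during which the arm holds its last target.

TASK

Set the frosted glass roof prism on the bed of the grey clamp, in the middle between the jaws with its ridge running from jaw to jaw, and let go of it. Then close the clamp by pushing the capstan's spokes round clockwise, one after another, until the prism is held snugly between the moving jaw and the fixed stop; push on the spokes with no more than 20 N, do not shove the jaw itself, and leave the other things on the counter where they are.

Things in the scene. Friction and masses are not known exactly. Their poses are not given: they have to be found in the camera images.
- prism_center (a point): Centre, half-way up (22 mm above its underside), of the loose frosted glass roof prism: a house-shaped block, about 0.2 kg, lying on its base, 40 mm wide (its x), 60 mm long (its y, along the ridge), upright sides 24 mm high, then a 45-degree roof with its ridge 44 mm above the base. Grip it across the 40 mm width by the upright sides.
- prism: The same prism; origin at the centre of its underside, axes as above.
- seat (a point): Where the prism's underside centre goes: a point on the clamp's flat bed (18 mm above the counter, 130 mm wide in x). Its y runs along the clamp from the fixed stop (-y) to the moving jaw and capstan (+y), its x away from the robot, z up. The jaw later pushes the prism along the bed until its end meets the stop.
- stop_nominal (a point): Usual place of the fixed stop's face (steel block, face 70 mm wide, 44 mm high above the bed), at its foot, 46 mm from the seat towards -y. The last user has set the stop up to 5 mm nearer or farther along y; this point does not show that. Axes as the seat's.
- jaw: The moving jaw, a 60 (x) by 25 by 40 mm high steel block with a black face; origin at the middle of the foot of its gripping face, axes as the seat's; 66 mm from the seat towards +y when the capstan reads 0. A rack and pinion moves it 14 mm towards the stop (-y) per radian of the capstan. It stays where it is left.
- hub (a point): Centre of the capstan at spoke height, 60 mm above the counter, 181 mm from the seat towards +y; axes as the seat's. Brass hub of 18 mm radius, upright axis; four level steel spokes 10 mm thick, at right angles, with black balls of 20 mm diameter centred 82 mm from the axis. Beneath the spokes it is free down to 20 mm above the counter, beyond 26 mm from the axis on the -x side.
- guard_edge (a point): Middle of the near top edge of the fixed clear plastic guard with steel rim over the far half of the capstan, 11 mm beyond the hub's axis, 84 mm above the counter (underside 77 mm). It reaches 96 mm farther in x and 95 mm either way in y, so spokes can be pushed only on the robot's side of the hub, and each stretch needs a fresh spoke.
- capstan (a joint): Turn of the capstan, rad, growing clockwise from above (closing); starts at 0 to 0.7, needs 2.6 to 4.1 more. Spokes stand at k*pi/2 minus this, counter-clockwise from the hub point's x. Friction takes a push of about 2.6 N at 58 mm from the axis and holds the jaw when let go; once the prism meets the stop the push rises by several N per mm of further travel, so go slowly near the end. 6 to 12 N there is a snug clamp.
There are look-alikes about, which are no part of the job. What is shaped like the prism but blue or pink is not meant.

How it is judged:
By the outcome, as a careful person would: the job done as asked, in the order asked, and still so for the second after the job is handed in, with the robot touching nothing.
It also fails if it takes over 72 s, if anything falls off the work surface, if the arm or the gripper's body presses on something with over 40 N, if the wrist force passes 120 N, or if a joint passes its speed limit or range.

## Working session

There is one attempt and no reset: what is moved stays moved. The work goes in short steps, Python scripts to look and compute and a tool call to move; the robot and the scene stay as the last step left them, time stands still between calls to the robot, and variables do not carry over. Pictures are saved under pics/ and viewed, and the job is handed in when it is done.

Besides the shell and the picture viewer there is one more tool, called after "Call:" by a JSON object that holds its "name" and its "arguments". arm_command: Moves the arm, as the interface text tells. Its arguments: {"type":"object","properties":{"deltas":{"type":"array","items":{"type":"array"}},"grip_force":{"type":"number"}},"required":["deltas"]}

```bash
ls; mkdir -p pics
python3 - <<'E'
from workcell import env, cams
import cv2, numpy as np
for n in ["scene","top"]:
    f=cams.grab_frame(n); cv2.imwrite(f"pics/{n}0.png",f["img"][:,:,::-1])
    print(n,f["K"],f["dist"],f["rvec"],f["tvec"],f["shot"])
    for t in ["prism","seat","jaw","hub","guard_edge","capstan","stop_nominal"]:
        try:
            print(t,[(round(d["conf"],2),np.round(d["centre"],1).tolist(),int(d["region"].sum())) for d in cams.silhouettes(f,t)])
        except Exception as e: print(t,e)
print(env.state(), env.tip_reach)
E
```

```text
pics
scene [[516.32085569   0.         322.94747035]
 [  0.         516.32085569 240.4740017 ]
 [  0.           0.           1.        ]] [-0.11480752  0.          0.          0.          0.        ] [ 1.89603497  1.46089764 -0.66445416] [-247.45433515 -269.57453513 1291.015391  ] 1
prism [(0.95, [466.6, 231.3], 803), (0.87, [463.2, 279.1], 915), (0.81, [404.2, 247.2], 909)]
seat [(0.7, [246.6, 292.5], 14279)]
jaw [(0.78, [217.1, 278.1], 661)]
hub [(0.74, [244.0, 294.1], 14259)]
guard_edge [(0.7, [247.2, 295.9], 14308)]
capstan [(0.81, [283.9, 249.6], 575)]
stop_nominal [(0.68, [244.4, 294.9], 14046)]
top [[463.75528748   0.         323.85029001]
 [  0.         463.75528748 235.45842495]
 [  0.           0.           1.        ]] [0.02469395 0.         0.         0.         0.        ] [ 2.185747   -2.13981158  0.17759796] [ 73.16421045 549.30536852 893.36999493] 2
prism [(0.83, [165.3, 253.0], 737), (0.69, [226.5, 247.6], 670), (0.59, [198.5, 196.8], 644)]
seat [(0.63, [372.3, 225.9], 12857)]
jaw [(0.67, [377.1, 226.3], 13118), (0.63, [393.9, 232.2], 628)]
hub [(0.85, [376.0, 227.1], 13160)]
guard_edge [(0.97, [373.1, 230.8], 13389)]
capstan [(0.92, [344.7, 234.7], 692)]
stop_nominal [(0.73, [378.0, 225.1], 13377)]
{'time_s': 0.8, 'qpos': array([-6.68055944e+01,  1.83099124e+01,  8.96387291e+01, -1.69646103e-03,
        7.20448486e+01, -1.14732243e+00]), 'qvel': array([ 0.03388534,  0.00589746, -0.01293774,  0.02014272, -0.09357924,
       -0.04196973]), 'effort': array([-4.21349214e-04, -4.12302446e+01, -2.32221365e+01,  7.27554713e-02,
        3.75743711e-02,  6.30408685e-07]), 'ee_pos': array([ 236.98573162, -523.90272233,  224.99770789]), 'ee_rot': array([ 74.92886545,  89.99329306, -80.72888365]), 'force': array([0.63241264, 0.27699514, 0.58192619]), 'torque': array([ 0.01220024, -0.03278957,  0.05263082]), 'gripper_width': 91.00406514524704} 11.0
```

View pics/scene0.png

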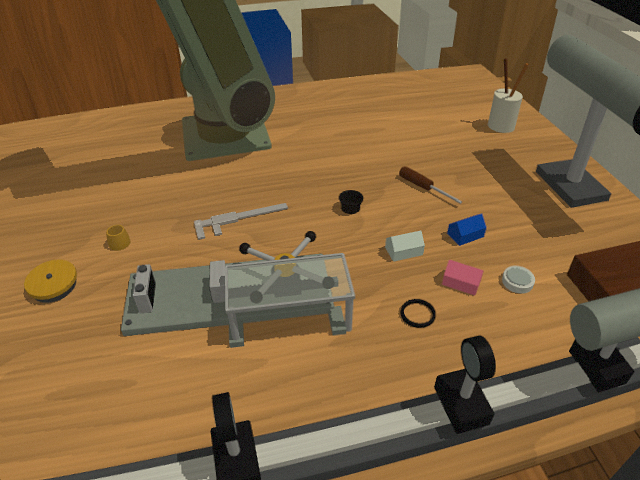

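View pics/top0.png

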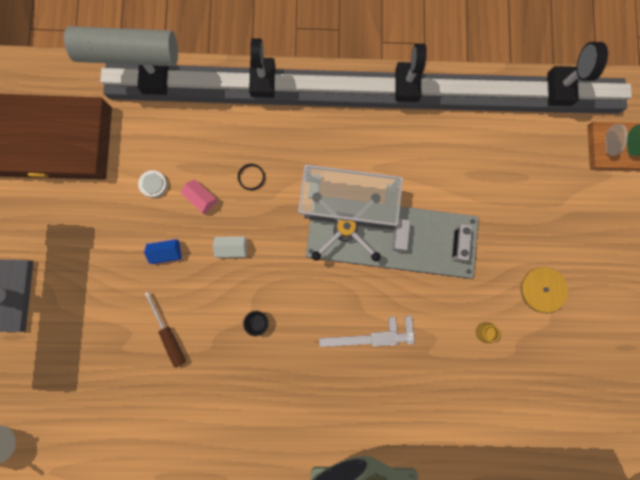

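Run:
```python
import cv2
a=cv2.imread("pics/scene0.png")[190:310,370:530]; b=cv2.imread("pics/top0.png")[170:290,130:290]
cv2.imwrite("pics/crop_pr.png",cv2.hconcat([cv2.resize(a,(400,300),interpolation=2),cv2.resize(b,(400,300),interpolation=2)]))
b=cv2.imread("pics/top0.png")[140:300,270:483]
cv2.imwrite("pics/crop_cl.png",cv2.resize(b,(799,600),interpolation=2))
```

```text
(no output)
```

View pics/crop_pr.png

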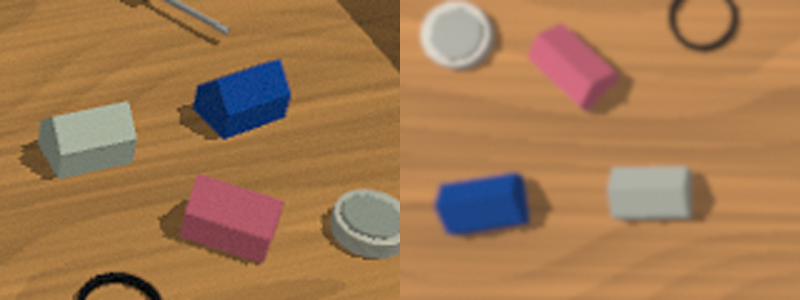

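View pics/crop_cl.png

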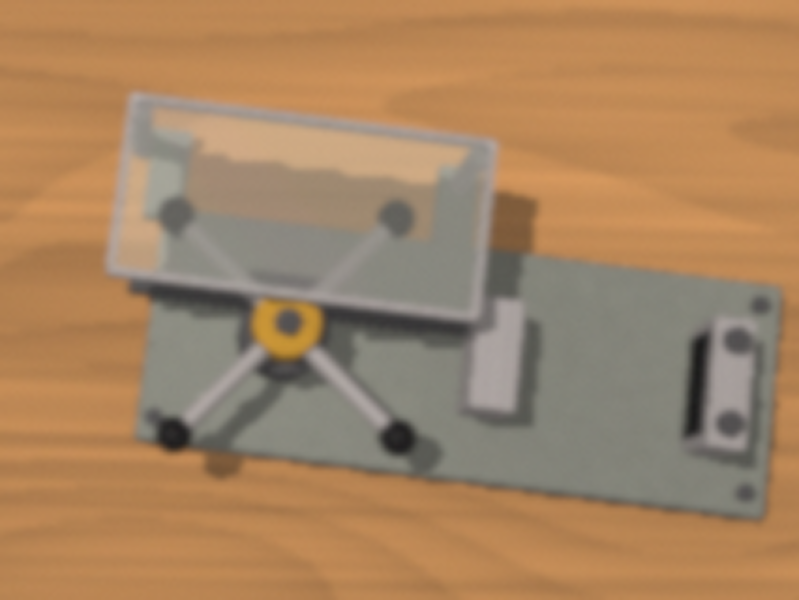

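Candidates: frosted white (scene 404,247; top 230,247), blue (scene 466,231; top 163,252) and pink (scene 463,279; top 199,197). I choose the frosted one, and the crop confirms a whitish house shape. In the top view the clamp's near balls are at about (316,256) and (376,256), and the hub is at (347,226). Next I need scene crops of the clamp.

Run:
```python
import cv2
b=cv2.imread("pics/scene0.png")[225:355,110:370]
cv2.imwrite("pics/crop_cl2.png",cv2.resize(b,(800,400),interpolation=2))
```

```text
(no output)
```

View pics/crop_cl2.png

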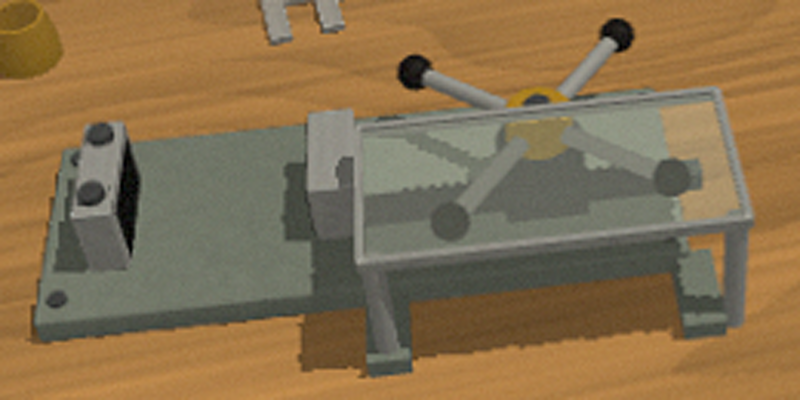

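```bash
cat > h.py <<'E'
import numpy as np, cv2, pickle, os
from scipy.optimize import least_squares
def calib():
    if not os.path.exists('cal.pkl'):
        from workcell import cams
        d={n:{k:np.array(v) for k,v in cams.grab_frame(n).items() if k in('K','dist','rvec','tvec')} for n in('scene','top')}
        pickle.dump(d,open('cal.pkl','wb'))
    return pickle.load(open('cal.pkl','rb'))
C=calib()
def proj(n,P):
    c=C[n]; return cv2.projectPoints(np.asarray(P,float).reshape(-1,3),c['rvec'],c['tvec'],c['K'],c['dist'])[0].reshape(-1,2)
def loc2w(p,L):
    x,y,a=p; L=np.atleast_2d(L); c,s=np.cos(a),np.sin(a)
    return np.c_[x+c*L[:,0]-s*L[:,1], y+s*L[:,0]+c*L[:,1], L[:,2]]
E
cat > fit.py <<'E'
from h import *
T=lambda u,v:(270+u/3.75-.5+.13,140+v/3.75-.37)
S=lambda u,v:(110+u/3.077-.34,225+v/3.077-.34)
def model(q):
    p=q[:3]; c=q[3]; ds=q[4]
    ball=lambda k:(82*np.cos(k*np.pi/2-c),181+82*np.sin(k*np.pi/2-c),60)
    jy=66-14*c; sy=-46+ds
    # k: 0 far(+x), 1 +y, 2 near, 3 -y
    return [
    ('top',ball(2),T(173,434)),('top',ball(3),T(398,437)),('top',ball(1),T(176,215)),('top',ball(0),T(396,217)),
    ('scene',ball(3),S(415,72)),('scene',ball(2),S(617,35)),('scene',ball(0),S(450,221)),('scene',ball(1),S(672,177)),
    ('top',(11,276,84),T(108,270)),('top',(11,86,84),T(478,320)),('top',(107,276,84),T(133,95)),('top',(107,86,84),T(497,140)),
    ('scene',(11,86,84),S(357,128)),('scene',(11,276,84),S(716,90)),('scene',(107,276,84),S(750,218)),('scene',(107,86,84),S(360,262)),
    ('scene',(30,jy,58),S(312,193)),('scene',(-30,jy,58),S(308,113)),('scene',(30,jy,18),S(318,238)),
    ('top',(30,jy,58),T(522,298)),('top',(-30,jy,58),T(516,413)),
    ('scene',(35,sy,18),S(129,269)),('scene',(35,sy,62),S(124,200)),('scene',(-35,sy,62),S(123,124)),
    ('top',(35,sy,62),T(712,320)),('top',(-35,sy,62),T(702,446)),('top',(-35,sy,18),T(686,440)),
    ]
def res(q):
    return np.concatenate([proj(n,loc2w(q[:3],P))[0]-uv for n,P,uv in model(q)])
for c0 in (.2,.7):
    r=least_squares(res,[550,-80,-.1,c0,0],loss='soft_l1',x_scale=[10,10,.1,.1,1])
    print(r.cost,r.x,np.degrees(r.x[2]))
for (n,P,_),e in zip(model(r.x),res(r.x).reshape(-1,2)): print(n,np.round(P),np.round(e,1))
np.save('clamp.npy',r.x)
print('hub',loc2w(r.x[:3],(0,181,60)))
E
python3 fit.py
```

```text
22.922410553650977 [ 5.44543927e+02 -1.36444564e+02 -1.07726165e-01  6.65544828e-01
  3.95041661e+00] -6.1722546024795975
22.922410553647364 [ 5.44543927e+02 -1.36444563e+02 -1.07726167e-01  6.65544828e-01
  3.95041140e+00] -6.172254712524297
top [-64. 232.  60.] [-0.2 -0.2]
top [-51. 117.  60.] [-0.7 -0.4]
top [ 51. 245.  60.] [-0.4 -0.3]
top [ 64. 130.  60.] [-0.6 -0. ]
scene [-51. 117.  60.] [-0.3 -0.1]
scene [-64. 232.  60.] [-0.3 -0.1]
scene [ 64. 130.  60.] [-0.2  0.1]
scene [ 51. 245.  60.] [-0.2 -0.1]
top [ 11 276  84] [-0.7  0.4]
top [11 86 84] [-0.9 -0.1]
top [107 276  84] [-0.7 -1.2]
top [107  86  84] [-0.8 -0.5]
scene [11 86 84] [-1.  -1.6]
scene [ 11 276  84] [ 0.3 -1.7]
scene [107 276  84] [0.5 0.1]
scene [107  86  84] [-1.4  0.4]
scene [30. 57. 58.] [-2.5 -0.9]
scene [-30.  57.  58.] [-0.6 -0.7]
scene [30. 57. 18.] [-0.7  1.2]
top [30. 57. 58.] [0.7 0.4]
top [-30.  57.  58.] [-0.8 -0.3]
scene [ 35. -42.  18.] [ 0.3 -0.1]
scene [ 35. -42.  62.] [-4.5  4. ]
scene [-35. -42.  62.] [ 0.2 -1.9]
top [ 35. -42.  62.] [ 0.4 -1.8]
top [-35. -42.  62.] [-0.  -0.3]
top [-35. -42.  18.] [-2.5  3.2]
hub [[564.00467213  43.50620611  60.        ]]
```

```bash
cat > prism.py <<'E'
from h import *
from scipy.optimize import minimize
V=np.array([(sx*20,sy*30,z) for sx in(-1,1) for sy in(-1,1) for z in(0,24)]+[(0,sy*30,44) for sy in(-1,1)],float)
def poly(n,p,z0=0):
    W=loc2w(p,V); W[:,2]+=z0; return cv2.convexHull(proj(n,W).astype(np.float32))
def ren(n,p,z0=0):
    m=np.zeros((480,640),np.uint8); cv2.fillConvexPoly(m,np.round((poly(n,p,z0)*16)).astype(np.int32),1,lineType=8,shift=4); return m>0
def cost(p,R,z0=0):
    return sum(1-(ren(n,p,z0)&r).sum()/(ren(n,p,z0)|r).sum() for n,r in R.items())
def fit(R,p0,z0=0):
    best=None
    for s in (0,.25,-.25):
        q=np.array(p0)+[0,0,s]
        r=minimize(cost,q,args=(R,z0),method='Nelder-Mead',options=dict(initial_simplex=q+np.array([[0,0,0],[10,0,0],[0,10,0],[0,0,.2]]),xatol=.02,fatol=1e-5))
        if best is None or r.fun<best.fun: best=r
    return best
E
python3 - <<'E'
from prism import *
from workcell import cams
R={};G={}
for n,c in(('scene',(404,247)),('top',(230,247))):
    f=cams.grab_frame(n)
    d=min(cams.silhouettes(f,'prism'),key=lambda d:np.hypot(*(np.array(d['centre'])-c)))
    print(d['conf'],d['centre'],d['region'].sum()); R[n]=d['region']
    img=f['img'].astype(int); m=(abs(img[:,:,0]-img[:,:,2])<45)&(img[:,:,2]>95)
    w=np.zeros_like(m); w[int(c[1])-28:int(c[1])+28,int(c[0])-32:int(c[0])+32]=1
    k,l,st,_=cv2.connectedComponentsWithStats((m&w).astype(np.uint8)); i=1+st[1:,4].argmax(); G[n]=l==i; print(st[i])
for X in (R,G,{'top':G['top']},{'scene':G['scene']}):
    r=fit(X,(560,150,0)); 
    for n in X: pass
    print(r.fun,r.x,np.degrees(r.x[2]))
    if X is G:
      ims=[]
      for n,o in(('scene',(370,210)),('top',(195,210))):
        f=cams.grab_frame(n)['img'][o[1]:o[1]+75,o[0]:o[0]+75,::-1].copy(); f=cv2.resize(f,(400,400))
        P=((poly(n,r.x).reshape(-1,2)-o+.5)*400/75).astype(int); cv2.polylines(f,[P],True,(0,0,255),1); ims.append(f)
      cv2.imwrite('pics/prfit.png',cv2.hconcat(ims))
E
```

```text
0.74 [403.6, 248.6] 881
[386 231  39  30 802]
0.72 [228.2, 247.0] 711
[213 237  33  21 666]
2.0 [560. 150.   0.] 0.0
2.0 [560. 150.   0.] 0.0
1.0 [560. 150.   0.] 0.0
1.0 [560. 150.   0.] 0.0
```

View pics/prfit.png

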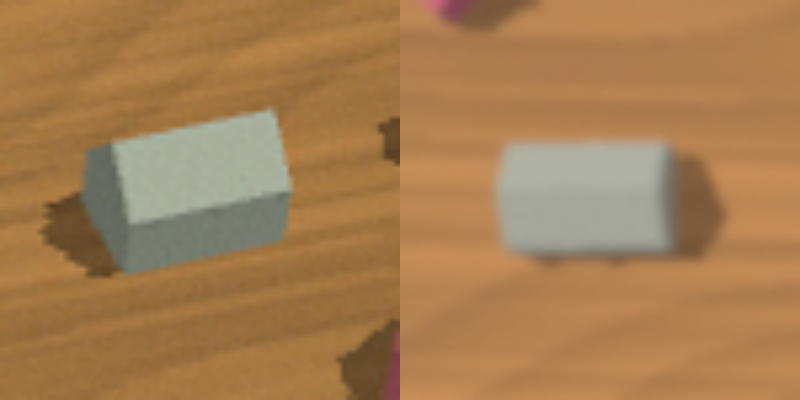

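Run:
```python
from prism import *
from workcell import cams
g=least_squares(lambda q:np.r_[proj('top',[q[0],q[1],22])[0]-(229.5,247),proj('scene',[q[0],q[1],22])[0]-(405,247)],[550,200]); print(g.x,g.fun)
G={}
for n,c in(('scene',(404,247)),('top',(230,247))):
    f=cams.grab_frame(n)
    img=f['img'].astype(int); m=(abs(img[:,:,0]-img[:,:,2])<45)&(img[:,:,2]>75)
    w=np.zeros_like(m); w[int(c[1])-28:int(c[1])+28,int(c[0])-32:int(c[0])+32]=1
    k,l,st,_=cv2.connectedComponentsWithStats((m&w).astype(np.uint8)); i=1+st[1:,4].argmax(); G[n]=l==i; print(st[i])
for X in (G,{'top':G['top']},{'scene':G['scene']}):
    r=fit(X,(g.x[0],g.x[1],0)); 
    print(r.fun,r.x,np.degrees(r.x[2]))
    if X is G:
      ims=[]
      for n,o in(('scene',(370,210)),('top',(195,210))):
        f=cams.grab_frame(n)['img'][o[1]:o[1]+75,o[0]:o[0]+75,::-1].copy(); f=cv2.resize(f,(400,400))
        P=((poly(n,r.x).reshape(-1,2)-o+.5)*400/75).astype(int); cv2.polylines(f,[P],True,(0,0,255),1); ims.append(f)
      cv2.imwrite('pics/prfit2.png',cv2.hconcat(ims))
```

```text
[527.48534468 273.44929101] [ 0.52409586 -2.8225219  -0.25983698 -3.84163124]
[385 231  40  30 882]
[213 237  34  21 686]
0.13093807069049224 [5.23562079e+02 2.73657283e+02 5.37286644e-02] 3.078425711042536
0.01859799713876964 [5.22665537e+02 2.73627703e+02 2.47852869e-02] 1.4200923324255823
0.07165437302423605 [5.24640920e+02 2.75118890e+02 5.25907975e-02] 3.013230736837502
```

View pics/prfit2.png

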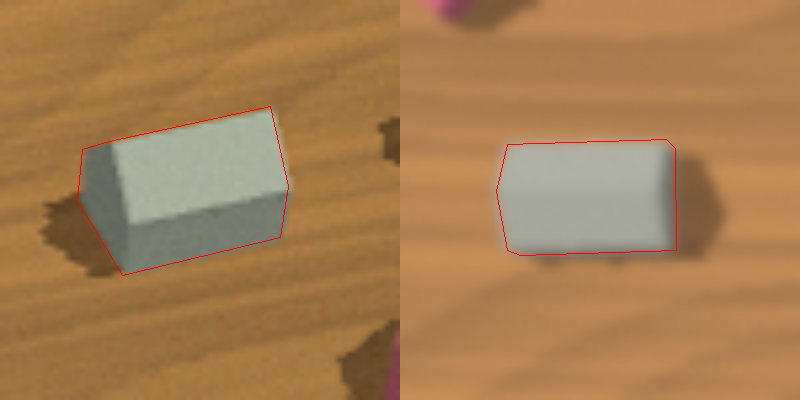

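Call:
{"name": "arm_command", "arguments": {"deltas": [[1,[287,798,-75],1.19],[1,[287,798,-75],1.19],[1,[287,798,-75],1.19],[1,[287,798,-75],1.19],[1,[287,798,-75],1.19],[1,[287,798,-75],1.19],[1,[287,798,-75],1.19],[1,[287,798,-75],1.19],[1,[287,798,-75],1.19],[1,[287,798,-75],1.19],[1,[287,798,-75],1.19],[1,[287,798,-75],1.19],[1,[287,798,-75],1.19],[1,[287,798,-75],1.19],[1,[287,798,-75],1.19],[1,[287,798,-75],1.19],[1,[287,798,-75],1.19],[1,[287,798,-75],1.19],[1,[287,798,-75],1.19],[1,[287,798,-75],1.19]], "grip_force": 15}}

```text
time_s: 3.4
ee_pos: [523.4, 273.0, 149.9]
ee_rot: [-43.2, 89.9, -130.7]
force: [1.6, -0.7, -0.5]
gripper_width: 91.7
```

Call:
{"name": "arm_command", "arguments": {"deltas": [[1,[0,0,-40],0],[1,[0,0,-75],0],[1,[0,0,-105],0],[1,[0,0,-120],0],[1,[0,0,-130],0],[1,[0,0,-135],0],[1,[0,0,-135],0],[1,[0,0,-135],0]]}}

```text
time_s: 4.2
ee_pos: [524.7, 274.1, 16.0]
ee_rot: [111.1, 89.9, 23.6]
force: [-0.4, 0.7, 0.3]
gripper_width: 91.3
```

Run:
```python
from workcell import env,cams
import cv2
print(env.state()['ee_pos'],env.state()['force'])
a=cams.grab_frame('scene')['img'][160:320,320:533,::-1];b=cams.grab_frame('top')['img'][170:330,120:333,::-1]
cv2.imwrite('pics/g1.png',cv2.hconcat([cv2.resize(a,(400,300)),cv2.resize(b,(400,300))]))
```

```text
[524.66614822 274.10887143  16.03764429] [-0.39039819  0.7021186   0.33098344]
```

View pics/g1.png

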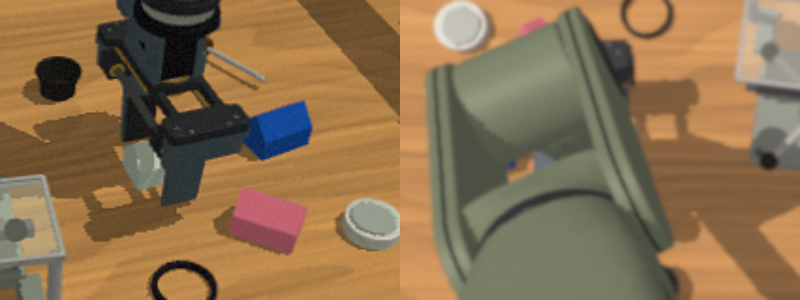

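The frosted prism sits between the fingers in the scene half, at about crop (143,165). I'll close on it.

Call:
{"name": "arm_command", "arguments": {"deltas": [[0,[0,0,0],0],[0,[0,0,0],0],[0,[0,0,0],0],[0,[0,0,0],0],[0,[0,0,0],0],[0,[0,0,0],0],[0,[0,0,0],0],[0,[0,0,0],0],[0,[0,0,0],0],[0,[0,0,0],0]], "grip_force": 15}}

```text
time_s: 5.3
ee_pos: [524.0, 274.1, 15.0]
ee_rot: [100.0, 90.0, 12.6]
force: [0.1, -0.3, -1.8]
gripper_width: 40.1
```

Call:
{"name": "arm_command", "arguments": {"deltas": [[0,[0,0,20],0],[0,[0,0,50],0],[0,[0,0,90],0],[0,[0,0,130],0],[0,[0,0,150],0],[0,[0,0,150],0],[0,[0,0,150],0]]}}

```text
time_s: 6.0
ee_pos: [523.2, 273.7, 163.9]
ee_rot: [-63.9, 89.9, -151.4]
force: [0.1, -0.1, -2.4]
gripper_width: 39.7
```

Run:
```python
from workcell import env,cams
import cv2
s=env.state();print(s['ee_pos'],s['ee_rot'],s['force'],s['gripper_width'])
a=cams.grab_frame('scene')['img'][120:280,320:533,::-1];b=cams.grab_frame('top')['img'][170:330,120:333,::-1]
cv2.imwrite('pics/g2.png',cv2.hconcat([cv2.resize(a,(400,300)),cv2.resize(b,(400,300))]))
```

```text
[523.21689934 273.68378356 163.90762083] [ -63.89663328   89.89863113 -151.3765402 ] [ 0.1173071  -0.08035268 -2.35086999] 39.68646563575373
```

View pics/g2.png

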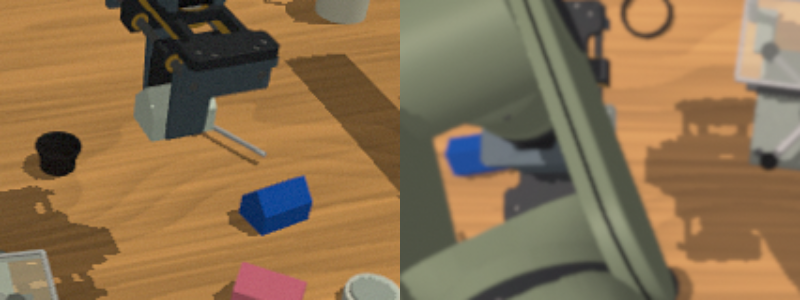

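Call:
{"name": "arm_command", "arguments": {"deltas": [[0,[1,-20,0],0],[0,[3,-60,0],-0.03],[0,[5,-105,0],-0.05],[0,[8,-150,0],-0.07],[0,[10,-195,0],-0.09],[0,[12,-240,0],-0.11],[0,[14,-285,0],-0.13],[0,[17,-330,0],-0.15],[0,[19,-370,0],-0.15],[0,[20,-395,0],-0.15],[0,[21,-410,0],-0.15],[0,[21,-410,0],-0.15],[0,[21,-410,0],-0.15],[0,[21,-410,0],-0.15]]}}

```text
time_s: 7.5
ee_pos: [544.8, -134.4, 164.6]
ee_rot: [-128.9, 89.9, 135.1]
force: [0.0, 0.6, -1.9]
gripper_width: 40.0
```

Call:
{"name": "arm_command", "arguments": {"deltas": [[0,[0,0,-30],0],[0,[0,0,-65],0],[0,[0,0,-95],0],[0,[0,0,-110],0],[0,[0,0,-115],0],[0,[0,0,-115],0],[0,[0,0,-115],0]]}}

```text
time_s: 8.2
ee_pos: [545.9, -135.6, 51.0]
ee_rot: [83.5, 89.9, -12.5]
force: [-0.2, 1.0, -2.5]
gripper_width: 39.9
```

Run:
```python
from workcell import env,cams
import cv2
s=env.state();print(s['ee_pos'],s['ee_rot'],90-s['ee_rot'][0]+s['ee_rot'][2],s['force'],s['gripper_width'])
a=cams.grab_frame('scene')['img'][190:350,110:323,::-1];b=cams.grab_frame('top')['img'][140:300,290:503,::-1]
cv2.imwrite('pics/g3.png',cv2.hconcat([cv2.resize(a,(400,300)),cv2.resize(b,(400,300))]))
```

```text
[ 545.93425887 -135.5614949    51.045304  ] [ 83.53854583  89.87201187 -12.48677627] -6.025322099067699 [-0.22461888  0.96401068 -2.4997818 ] 39.87776136296684
```

View pics/g3.png

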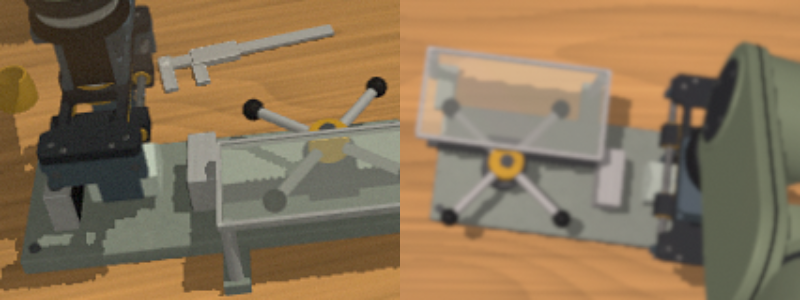

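Call:
{"name": "arm_command", "arguments": {"deltas": [[0,[-1,-1,-6],0],[0,[-1,-1,-11],0],[0,[-1,-1,-14],0],[0,[-1,-1,-16],0],[0,[-1,-1,-17],0],[0,[-1,-1,-17],0],[0,[-1,-1,-17],0]]}}

```text
time_s: 9.0
ee_pos: [544.1, -137.0, 33.0]
ee_rot: [82.2, 90.0, -13.9]
force: [-0.7, 1.0, -2.3]
gripper_width: 40.0
```

Call:
{"name": "arm_command", "arguments": {"deltas": [[0,[0,0,-0.5],0],[0,[0,0,-1],0],[0,[0,0,-1],0],[0.5,[0,0,-1],0],[0.7,[0,0,-1],0],[0.7,[0,0,-1],0],[0.7,[0,0,-1],0],[0.7,[0,0,-1],0],[0.7,[0,0,-1],0]]}}

```text
time_s: 9.9
ee_pos: [544.0, -136.9, 31.9]
ee_rot: [108.6, 90.0, 12.5]
force: [0.6, 0.5, 0.3]
gripper_width: 64.0
```

Call:
{"name": "arm_command", "arguments": {"deltas": [[0.7,[0,0,15],0],[0.7,[0,0,40],0],[0.7,[0,0,75],0],[0.7,[0,0,110],0],[0.7,[-40,0,125],0],[0.7,[-85,0,130],0],[0,[-130,0,130],0],[0,[-180,40,130],0],[0,[-220,80,130],0],[0,[-220,80,130],0]]}}

```text
time_s: 10.9
ee_pos: [319.7, -55.1, 161.5]
ee_rot: [-106.4, 89.8, 157.5]
force: [0.5, 0.6, -0.2]
gripper_width: 34.9
```

Run:
```python
from prism import *
from workcell import env,cams
s=env.state();print(s['ee_pos'],s['ee_rot'],s['force'],s['gripper_width'])
q=np.load('clamp.npy')
fs=cams.grab_frame('scene');ft=cams.grab_frame('top')
cv2.imwrite('pics/s4.png',fs['img'][:,:,::-1]);cv2.imwrite('pics/t4.png',ft['img'][:,:,::-1])
R={}
for n,f in(('scene',fs),('top',ft)):
    c=proj(n,loc2w(q[:3],(0,0,40)))[0]
    D=cams.silhouettes(f,'prism'); 
    d=min(D,key=lambda d:np.hypot(*(np.array(d['centre'])-c))); print(n,c,d['centre'],d['conf'],d['region'].sum()); R[n]=d['region']
for X in (R,{'top':R['top']},{'scene':R['scene']}):
    r=fit(X,q[:3],18); print(r.fun,r.x,np.degrees(r.x[2]))
    if X is R:x=r.x
ims=[]
for n,f,o in(('scene',fs,(110,220)),('top',ft,(380,180))):
    f=cv2.resize(f['img'][o[1]:o[1]+120,o[0]:o[0]+120,::-1],(400,400))
    P=((poly(n,x,18).reshape(-1,2)-o+.5)*400/120).astype(int); cv2.polylines(f,[P],True,(0,0,255),1)
    ims.append(f)
cv2.imwrite('pics/g4.png',cv2.hconcat(ims))
```

```text
[319.70691668 -55.12863122 161.47209489] [-106.38764856   89.83818477  157.54190696] [ 0.49200936  0.56326071 -0.21877768] 34.892410365566356
scene [176.25203499 284.55536863] [177.3, 288.4] 0.69 1049
top [434.08935543 239.28034555] [433.0, 241.3] 0.75 712
0.15407125554184375 [ 5.42858197e+02 -1.36818102e+02 -5.04064826e-02] -2.8880787104881227
0.06561679790026242 [ 5.42671936e+02 -1.37109736e+02 -6.53562005e-02] -3.7446344513046532
0.07848324514991178 [ 5.43398199e+02 -1.36402748e+02 -6.00778665e-03] -0.34422081919855096
```

View pics/g4.png

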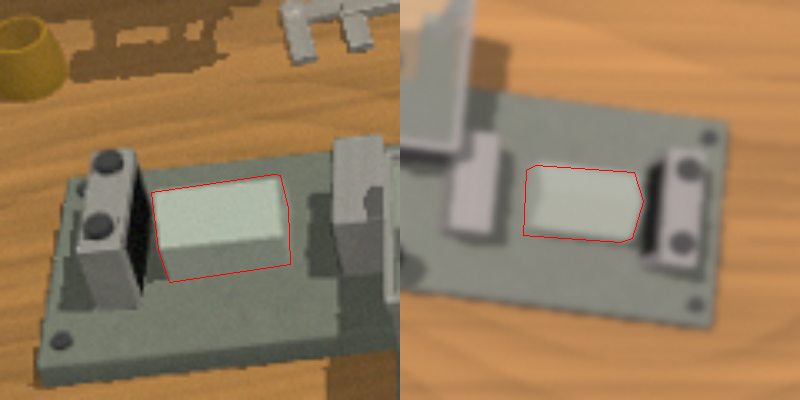

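View pics/s4.png

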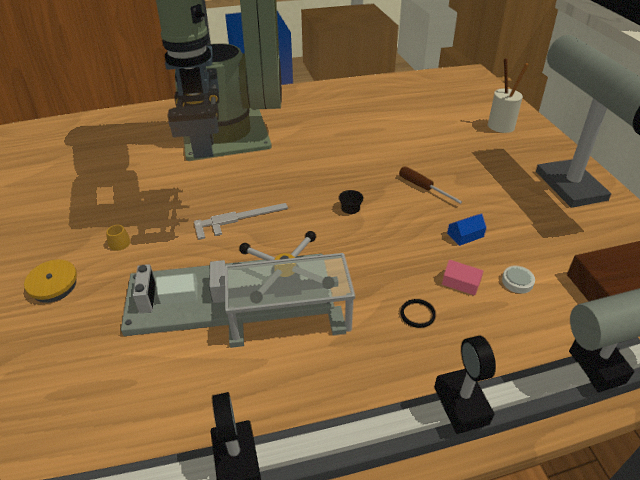

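```bash
cat > arc.py <<'E'
from h import *
q=np.load('clamp.npy'); hub=loc2w(q[:3],(0,181,60))[0]; psi=np.degrees(q[2])
def tool(alpha,off=21,r=60):
    a=np.radians(alpha); L=(r*np.cos(a)-off*np.sin(a), 181+r*np.sin(a)+off*np.cos(a),0)
    w=loc2w(q[:3],L)[0][:2]; return w[0],w[1],alpha+psi-180   # tool-y angle, deg
E
python3 - <<'E'
from arc import *
from workcell import env
s=env.state(); print(s['ee_pos'],s['gripper_width'])
print(q,hub,270-np.degrees(q[3]))
cmd=(323.984,-56.909,161.976,-6.07)
t=tool(231.9,26); print(t,'delta',t[0]-cmd[0],t[1]-cmd[1],np.radians(t[2]-cmd[3]))
E
```

```text
[324.83121572 -57.13328263 162.45775426] 18.84849765105994
[ 5.44543927e+02 -1.36444563e+02 -1.07726167e-01  6.65544828e-01
  3.95041140e+00] [564.00467213  43.50620611  60.        ] 231.86709030350488
(np.float64(540.7373564514492), np.float64(-17.60542961938937), np.float64(45.7277452874757)) delta 216.75335645144918 39.30357038061063 0.9040412003758277
```

Call:
{"name": "arm_command", "arguments": {"deltas": [[0,[40,10,0],0.14],[0,[85,20,0],0.28],[0,[130,30,0],0.42],[0,[175,35,0],0.56],[0,[205,39,-10],0.7],[0,[215,39,-20],0.84],[0,[217,39,-30],0.9],[0,[217,39,-40],0.9],[0,[217,39,-45],0.9],[0,[217,39,-45],0.9],[0,[217,39,-45],0.9],[0,[217,39,-45],0.9]], "grip_force": 10}}

```text
time_s: 12.3
ee_pos: [541.3, -18.0, 117.7]
ee_rot: [44.8, 89.9, 0.3]
force: [-0.3, -0.4, -0.7]
gripper_width: 0.7
```

Run:
```python
from workcell import env,cams
import cv2
s=env.state();print(s['ee_pos'],90-s['ee_rot'][0]+s['ee_rot'][2],s['force'],s['gripper_width'])
a=cams.grab_frame('scene')['img'][170:330,180:393,::-1];b=cams.grab_frame('top')['img'][140:300,250:463,::-1]
cv2.imwrite('pics/g5.png',cv2.hconcat([cv2.resize(a,(400,300)),cv2.resize(b,(400,300))]))
```

```text
[541.31248899 -18.01609778 117.66930508] 45.46416286973673 [-0.26963959 -0.38680172 -0.66642398] 0.7238550028902789
```

View pics/g5.png

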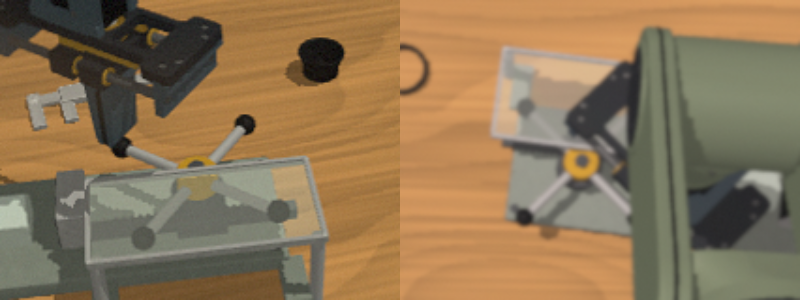

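Run:
```python
from workcell import env,cams
import cv2
print(env.state()['gripper_width'])
a=cams.grab_frame('scene')['img'][140:290,150:350,::-1]
cv2.imwrite('pics/g6.png',cv2.resize(a,(800,600),interpolation=2))
```

```text
0.15070493487667594
```

View pics/g6.png

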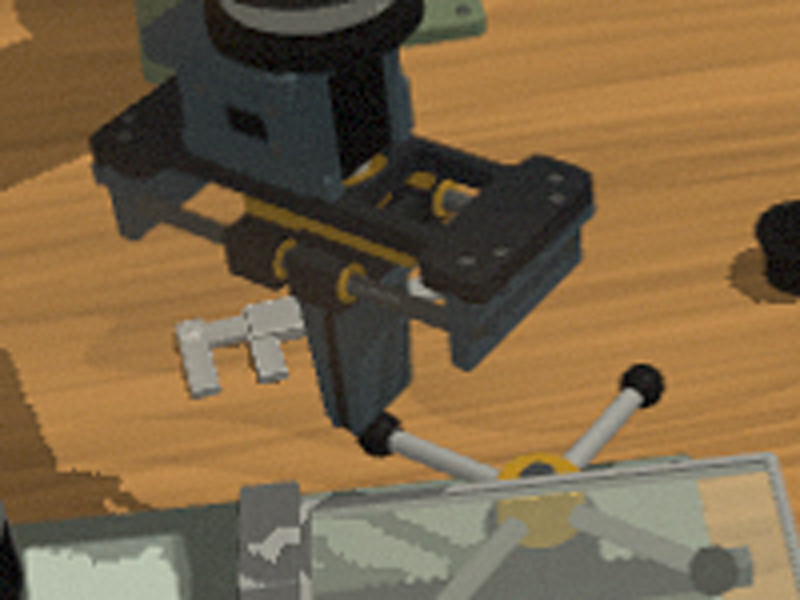

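Call:
{"name": "arm_command", "arguments": {"deltas": [[0,[0,0,-10],0],[0,[0,0,-20],0],[0,[0,0,-30],0],[0,[0,0,-38],0],[0,[0,0,-45],0],[0,[0,0,-50],0],[0,[0,0,-54],0],[0,[0,0,-56],0],[0,[0,0,-56],0],[0,[0,0,-56],0]]}}

```text
time_s: 13.45
ee_pos: [541.2, -17.9, 61.2]
ee_rot: [46.6, 90.0, 2.1]
force: [-0.1, -0.2, 0.1]
gripper_width: 0.1
```

Run:
```python
from arc import *
cmd=np.array([323.984+217,-56.909+39,60.976,-6.07+np.degrees(.9)])
print(cmd)
for a in list(range(232,138,-3)):
    t=tool(a); print(a,np.round([t[0]-cmd[0],t[1]-cmd[1]],1).tolist(),round(np.radians(t[2]-cmd[3]),2))
```

```text
[540.984      -17.909       60.976       45.49620156]
232 [-3.7, 3.7] 0.01
229 [-6.7, 5.2] -0.05
226 [-9.6, 6.9] -0.1
223 [-12.4, 8.6] -0.15
220 [-15.1, 10.6] -0.2
217 [-17.7, 12.6] -0.26
214 [-20.2, 14.8] -0.31
211 [-22.6, 17.2] -0.36
208 [-24.9, 19.6] -0.41
205 [-27.0, 22.2] -0.47
202 [-29.0, 24.8] -0.52
199 [-30.8, 27.6] -0.57
196 [-32.5, 30.5] -0.62
193 [-34.1, 33.4] -0.67
190 [-35.4, 36.5] -0.73
187 [-36.7, 39.6] -0.78
184 [-37.7, 42.7] -0.83
181 [-38.6, 45.9] -0.88
178 [-39.4, 49.2] -0.94
175 [-39.9, 52.4] -0.99
172 [-40.3, 55.7] -1.04
169 [-40.5, 59.1] -1.09
166 [-40.5, 62.4] -1.15
163 [-40.4, 65.7] -1.2
160 [-40.1, 69.0] -1.25
157 [-39.6, 72.3] -1.3
154 [-38.9, 75.6] -1.36
151 [-38.1, 78.8] -1.41
148 [-37.1, 82.0] -1.46
145 [-36.0, 85.1] -1.51
142 [-34.6, 88.2] -1.57
139 [-33.2, 91.1] -1.62
```

Call:
{"name": "arm_command", "arguments": {"deltas": [[0,[-2,2,0],0],[0,[-4,4,0],0],[0,[-5,4.5,0],-0.02],[0,[-7,5,0],-0.05],[0,[-8,6,0],-0.08],[0,[-10,7,0],-0.1],[0,[-11,8,0],-0.13],[0,[-12,9,0],-0.15],[0,[-14,10,0],-0.18],[0,[-15,11,0],-0.2]]}}

```text
time_s: 14.45
ee_pos: [526.0, -7.0, 61.2]
ee_rot: [28.5, 90.0, -27.5]
force: [0.0, -2.8, 1.0]
gripper_width: 0.5
```

```bash
cat > look.py <<'E'
import sys
from workcell import env,cams
import cv2
s=env.state();print(s['time_s'],s['ee_pos'],90-s['ee_rot'][0]+s['ee_rot'][2],s['force'],s['gripper_width'])
a=cams.grab_frame('scene')['img'][170:350,110:350,::-1];b=cams.grab_frame('top')['img'][140:320,270:510,::-1]
cv2.imwrite(sys.argv[1],cv2.hconcat([cv2.resize(a,(400,300),interpolation=2),cv2.resize(b,(400,300),interpolation=2)]))
E
python3 look.py pics/p1.png
```

```text
14.45 [525.99718734  -7.03451679  61.1729642 ] 33.96268165689082 [ 0.02879148 -2.75130062  1.02905908] 0.45874171045720064
```

View pics/p1.png

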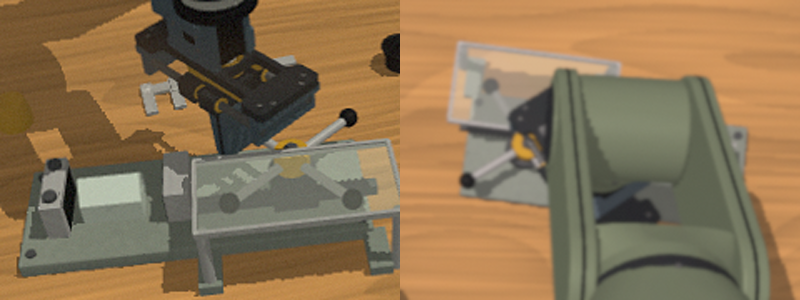

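Call:
{"name": "arm_command", "arguments": {"deltas": [[0,[-1.5,1,0],-0.03],[0,[-2.7,1.6,0],-0.06],[0,[-5.2,3.8,0],-0.11],[0,[-7.6,6.2,0],-0.16],[0,[-9.9,8.6,0],-0.21],[0,[-12,11.2,0],-0.27],[0,[-14,13.8,0],-0.32],[0,[-15.8,16.6,0],-0.37],[0,[-17.5,19.5,0],-0.42],[0,[-19.1,22.4,0],-0.47],[0,[-20.4,25.5,0],-0.53],[0,[-21.7,28.6,0],-0.58],[0,[-22.7,31.7,0],-0.63],[0,[-23.6,34.9,0],-0.68],[0,[-24.4,38.2,0],-0.74],[0,[-24.9,41.4,0],-0.79],[0,[-25.3,44.7,0],-0.84],[0,[-25.5,48.1,0],-0.89],[0,[-25.5,51.4,0],-0.95],[0,[-25.4,54.7,0],-1]]}}

```text
time_s: 16.55
ee_pos: [500.0, 47.8, 60.9]
ee_rot: [-56.9, 89.9, -170.3]
force: [0.5, -3.2, 1.2]
gripper_width: 0.4
```

```bash
python3 look.py pics/p2.png
```

```text
16.55 [499.99000787  47.84325793  60.94537401] -23.373377671925994 [ 0.47290985 -3.21792559  1.21552701] 0.40774113544254503
```

View pics/p2.png

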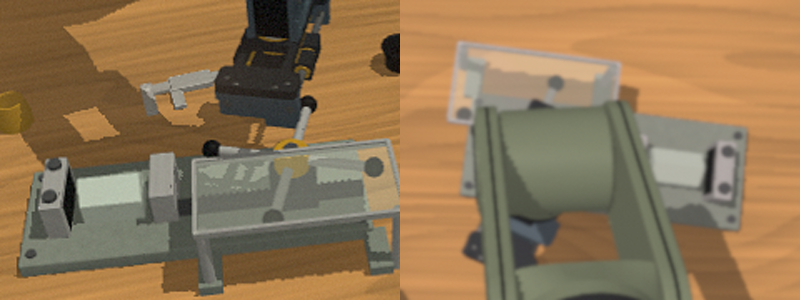

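Call:
{"name": "arm_command", "arguments": {"deltas": [[0,[0.3,3.3,0],-0.05],[0,[0.8,6.6,0],-0.1],[0,[1.5,9.9,0],-0.16],[0,[2.3,13.1,0],-0.21],[0,[3.3,16.3,0],-0.26],[0,[4.4,19.4,0],-0.31],[0,[5.8,22.5,0],-0.37],[0,[7.2,25.4,0],-0.42],[0,[7.2,25.4,0],-0.42],[0,[4.2,22.4,0],-0.42],[0,[2.2,20.4,0],-0.42],[0,[2.2,20.4,10],-0.42],[0,[2.2,20.4,30],-0.42],[0,[2.2,20.4,55],-0.42],[0,[2.2,20.4,60],-0.42],[0,[2.2,20.4,60],-0.42]]}}

```text
time_s: 18.25
ee_pos: [503.5, 68.3, 122.1]
ee_rot: [144.7, 89.8, 7.4]
force: [-0.8, -0.3, 0.2]
gripper_width: 0.2
```

```bash
python3 look.py pics/p3.png
```

```text
18.25 [503.49650963  68.26139006 122.13480285] -47.318650975759894 [-0.82526015 -0.32260663  0.17936742] 0.16757994143682792
```

View pics/p3.png

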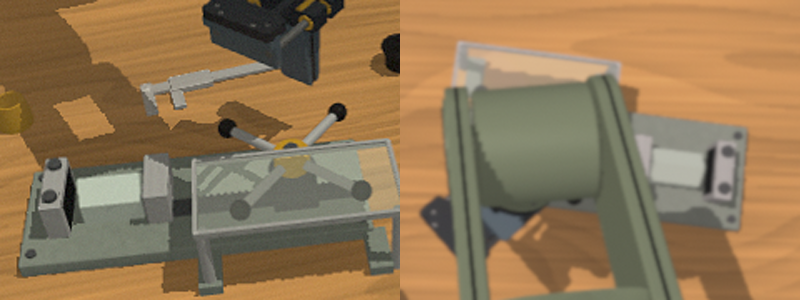

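Run:
```python
from arc import *
S=lambda u,v:np.array((110+u*.6-.2,170+v*.6-.2))
o=[S(227,128),S(338,112),S(240,210),S(361,190)]
def f(c): 
    e=[]
    for k,uv in zip((3,2,0,1),o):
        a=k*np.pi/2-c; e.append(proj('scene',loc2w(q[:3],(82*np.cos(a),181+82*np.sin(a),60)))[0]-uv)
    return np.concatenate(e)
r=least_squares(lambda c:f(c[0]),[.7]); print(r.x,np.round(r.fun,1)); a=270-np.degrees(r.x[0]); print('spoke',a, 'c',r.x+np.pi/2, 'jaw',66-14*(r.x+np.pi/2))
cmd=np.array([540.984-40.4+0+2.2,-17.909+65.7+20.4,120.976,45.496-np.degrees(1.62)])
print(cmd)   # nominal
t=tool(a,27); print('above',np.round([t[0]-cmd[0],t[1]-cmd[1]],1),np.radians(t[2]-cmd[3]))
c2=np.array(t)
for k in range(0,32):
    al=a-3*k; x=tool(al); print(round(al,1),np.round([x[0]-c2[0],x[1]-c2[1]],1).tolist(),round(np.radians(x[2]-c2[2]),2), 'jaw',round(66-14*(np.radians(270-al)+np.pi/2),1))
```

```text
[0.72066328] [-0.2 -0.2 -0.5 -0.2 -0.4 -0.4 -0.1  0. ]
spoke 228.70903573353687 c [2.2914596] jaw [33.91956554]
[502.784       68.191      120.976      -47.32316281]
above [ 35.3 -85.1] 1.568351885529164
228.7 [-4.1, 4.4] 0.0 jaw 33.9
225.7 [-6.9, 6.1] -0.05 jaw 33.2
222.7 [-9.7, 7.9] -0.1 jaw 32.5
219.7 [-12.5, 9.8] -0.16 jaw 31.7
216.7 [-15.1, 11.9] -0.21 jaw 31.0
213.7 [-17.5, 14.1] -0.26 jaw 30.3
210.7 [-19.9, 16.4] -0.31 jaw 29.5
207.7 [-22.1, 18.9] -0.37 jaw 28.8
204.7 [-24.3, 21.5] -0.42 jaw 28.1
201.7 [-26.2, 24.2] -0.47 jaw 27.3
198.7 [-28.1, 26.9] -0.52 jaw 26.6
195.7 [-29.7, 29.8] -0.58 jaw 25.9
192.7 [-31.3, 32.8] -0.63 jaw 25.1
189.7 [-32.6, 35.8] -0.68 jaw 24.4
186.7 [-33.8, 38.9] -0.73 jaw 23.7
183.7 [-34.9, 42.1] -0.79 jaw 22.9
180.7 [-35.8, 45.3] -0.84 jaw 22.2
177.7 [-36.5, 48.5] -0.89 jaw 21.5
174.7 [-37.0, 51.8] -0.94 jaw 20.7
171.7 [-37.4, 55.1] -0.99 jaw 20.0
168.7 [-37.6, 58.4] -1.05 jaw 19.3
165.7 [-37.6, 61.8] -1.1 jaw 18.5
162.7 [-37.4, 65.1] -1.15 jaw 17.8
159.7 [-37.1, 68.4] -1.2 jaw 17.1
156.7 [-36.6, 71.7] -1.26 jaw 16.3
153.7 [-35.9, 74.9] -1.31 jaw 15.6
150.7 [-35.1, 78.2] -1.36 jaw 14.9
147.7 [-34.1, 81.3] -1.41 jaw 14.1
144.7 [-32.9, 84.4] -1.47 jaw 13.4
141.7 [-31.6, 87.5] -1.52 jaw 12.7
138.7 [-30.1, 90.5] -1.57 jaw 11.9
135.7 [-28.4, 93.4] -1.62 jaw 11.2
```

Call:
{"name": "arm_command", "arguments": {"deltas": [[0,[2,-5,0],0.14],[0,[4,-12,0],0.28],[0,[7,-20,0],0.42],[0,[10,-30,0],0.56],[0,[14,-40,0],0.7],[0,[19,-50,0],0.84],[0,[24,-60,0],0.98],[0,[29,-70,0],1.12],[0,[33,-78,0],1.26],[0,[35,-83,0],1.4],[0,[35.3,-85,0],1.54],[0,[35.3,-85,0],1.57],[0,[35.3,-85,-15],1.57],[0,[35.3,-85,-30],1.57],[0,[35.3,-85,-42],1.57],[0,[35.3,-85,-52],1.57],[0,[35.3,-85,-58],1.57],[0,[35.3,-85,-60],1.57],[0,[35.3,-85,-60],1.57],[0,[35.3,-85,-60],1.57]]}}

```text
time_s: 20.35
ee_pos: [538.5, -16.8, 61.4]
ee_rot: [47.7, 89.9, 0.4]
force: [0.6, -0.9, -0.2]
gripper_width: 0.5
```

```bash
python3 look.py pics/p4.png
```

```text
20.35 [538.50359001 -16.84600675  61.44828241] 42.62529446832161 [ 0.58182895 -0.91384254 -0.21380808] 0.5261471307238893
```

View pics/p4.png

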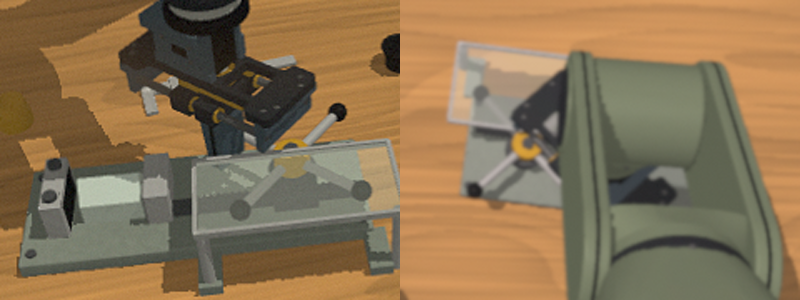

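Call:
{"name": "arm_command", "arguments": {"deltas": [[0,[-2,2,0],0],[0,[-4.1,4.4,0],0],[0,[-6.9,6.1,0],-0.05],[0,[-9.7,7.9,0],-0.1],[0,[-12.5,9.8,0],-0.16],[0,[-15.1,11.9,0],-0.21],[0,[-17.5,14.1,0],-0.26],[0,[-19.9,16.4,0],-0.31],[0,[-22.1,18.9,0],-0.37],[0,[-24.3,21.5,0],-0.42],[0,[-26.2,24.2,0],-0.47],[0,[-28.1,26.9,0],-0.52],[0,[-29.7,29.8,0],-0.58],[0,[-31.3,32.8,0],-0.63],[0,[-32.6,35.8,0],-0.68],[0,[-33.8,38.9,0],-0.73],[0,[-34.9,42.1,0],-0.79],[0,[-35.8,45.3,0],-0.84]]}}

```text
time_s: 22.25
ee_pos: [501.9, 28.1, 61.3]
ee_rot: [1.2, 89.9, -94.3]
force: [0.7, -3.2, 1.6]
gripper_width: 0.1
```

```bash
python3 look.py pics/p5.png
```

```text
22.25 [501.87533547  28.08088582  61.26351007] -5.585095369688773 [ 0.69409114 -3.22066261  1.57432094] 0.11958761700290417
```

View pics/p5.png

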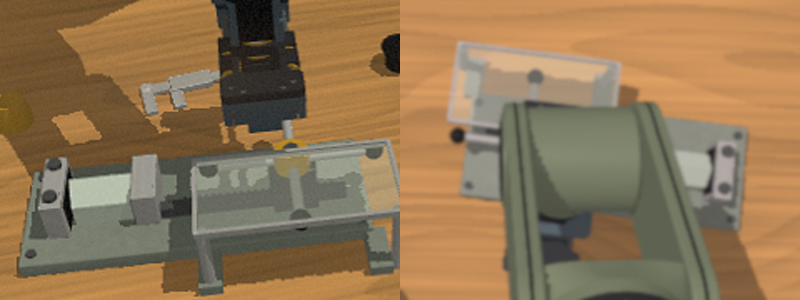

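Call:
{"name": "arm_command", "arguments": {"deltas": [[0,[-0.4,1.6,0],-0.03],[0,[-0.7,3.2,0],-0.05],[0,[-1,4.9,0],-0.08],[0,[-1.2,6.5,0],-0.1],[0,[-1.4,8.2,0],-0.13]]}}

```text
time_s: 22.85
ee_pos: [500.4, 36.6, 61.0]
ee_rot: [-50.2, 89.9, -153.2]
force: [-1.5, -2.5, 2.0]
gripper_width: 0.1
```

```bash
python3 look.py pics/p6.png
```

```text
22.85 [500.4198645   36.58970901  60.96938801] -12.98086830193023 [-1.47265362 -2.54212652  2.0320736 ] 0.09271340984029702
```

View pics/p6.png

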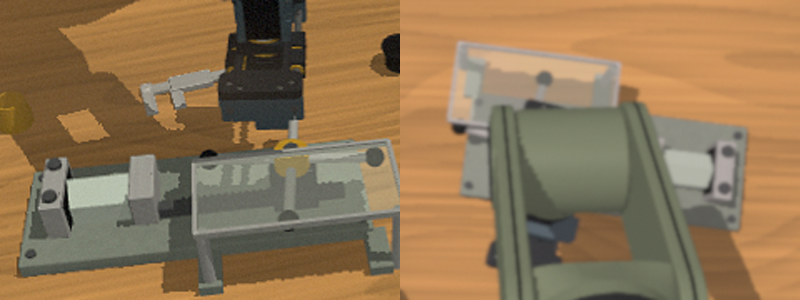

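Call:
{"name": "arm_command", "arguments": {"deltas": [[0,[-0.1,0.8,0],-0.01],[0,[-0.2,1.6,0],-0.02],[0,[-0.2,2.4,0],-0.04],[0,[-0.3,3.3,0],-0.05]]}}

```text
time_s: 23.35
ee_pos: [500.3, 40.0, 60.9]
ee_rot: [-68.5, 90.0, -174.4]
force: [-1.6, -2.9, 1.5]
gripper_width: 0.6
```

Call:
{"name": "arm_command", "arguments": {"deltas": [[0,[0,0.8,0],-0.01],[0,[-0.1,1.7,0],-0.03]]}}

```text
time_s: 23.55
ee_pos: [500.2, 41.8, 60.9]
ee_rot: [-69.4, 90.0, -177.0]
force: [-1.8, -2.4, 1.7]
gripper_width: 0.6
```

Call:
{"name": "arm_command", "arguments": {"deltas": [[0,[0,0.8,0],-0.01],[0,[0,1.7,0],-0.03]]}}

```text
time_s: 23.75
ee_pos: [500.2, 43.5, 60.9]
ee_rot: [-69.8, 90.0, -179.1]
force: [-3.0, -2.9, 0.9]
gripper_width: 0.4
```

Call:
{"name": "arm_command", "arguments": {"deltas": [[0,[0,0.8,0],-0.01],[0,[0,1.7,0],-0.03]]}}

```text
time_s: 23.95
ee_pos: [500.2, 45.2, 60.8]
ee_rot: [-70.3, 90.0, 178.6]
force: [-2.5, -2.7, 1.5]
gripper_width: 0.1
```

Call:
{"name": "arm_command", "arguments": {"deltas": [[0,[0,0.8,0],-0.01],[0,[0.1,1.7,0],-0.03]]}}

```text
time_s: 24.15
ee_pos: [500.3, 46.9, 60.9]
ee_rot: [-69.5, 90.0, 177.8]
force: [-3.1, -2.4, 0.7]
gripper_width: 0.5
```

```bash
python3 look.py pics/p7.png
```

```text
24.15 [500.2987277   46.90137757  60.85428876] 337.2318925806087 [-3.057357   -2.43780881  0.66351658] 0.5477426233404922
```

View pics/p7.png

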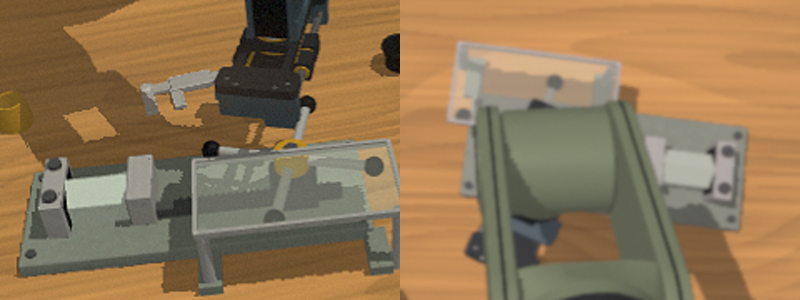

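Call:
{"name": "arm_command", "arguments": {"deltas": [[0,[0.1,0.8,0],-0.01],[0,[0.1,1.7,0],-0.03]]}}

```text
time_s: 24.45
ee_pos: [500.3, 48.0, 60.8]
ee_rot: [-17.2, 89.9, -131.7]
force: [-2.8, -6.5, 0.6]
gripper_width: 0.8
```

Call:
{"name": "arm_command", "arguments": {"deltas": [[0,[0.1,0.8,0],-0.01],[0,[0.2,1.7,0],-0.03]]}}

```text
time_s: 24.65
ee_pos: [499.9, 48.7, 60.8]
ee_rot: [-8.3, 89.8, -124.4]
force: [-4.9, -9.9, 2.7]
gripper_width: 0.7
```

Call:
{"name": "arm_command", "arguments": {"deltas": [[0,[0.1,0.8,0],-0.01],[0,[0.2,1.7,0],-0.03]]}}

```text
time_s: 24.85
ee_pos: [499.6, 49.3, 60.8]
ee_rot: [-5.4, 89.6, -123.1]
force: [-6.3, -14.0, 4.4]
gripper_width: 0.6
```

Run:
```python
from workcell import env,cams
import cv2
print(env.state()['force'])
f=cams.grab_frame('scene')['img'][:,:,::-1]
a=f[235:315,110:216]; b=cams.grab_frame('top')['img'][190:270,385:491,::-1]
cv2.imwrite('pics/p8.png',cv2.hconcat([cv2.resize(a,(400,300),interpolation=2),cv2.resize(b,(400,300),interpolation=2)]))
```

```text
[ -6.25545554 -14.03428914   4.42869459]
```

View pics/p8.png

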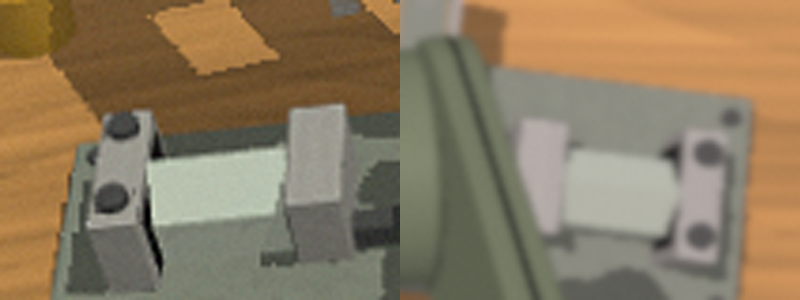

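The prism is against the stop, but that batch went to about 15 N. That is under 20 N but above the 6–12 N snug band. I'll back off slowly and watch how the force falls.

Call:
{"name": "arm_command", "arguments": {"deltas": [[0,[-0.1,-0.8,0],0.01]]}}

```text
time_s: 25.05
ee_pos: [499.7, 49.0, 60.8]
ee_rot: [-9.0, 89.7, -126.2]
force: [-5.3, -9.4, 2.0]
gripper_width: 0.7
```

Call:
{"name": "arm_command", "arguments": {"deltas": [[0,[-0.1,-0.8,0],0.01]]}}

```text
time_s: 25.15
ee_pos: [499.8, 48.7, 60.8]
ee_rot: [-13.9, 89.8, -130.5]
force: [-4.7, -6.8, 1.9]
gripper_width: 0.3
```

Call:
{"name": "arm_command", "arguments": {"deltas": [[0,[-0.1,-0.8,0],0.01]]}}

```text
time_s: 25.25
ee_pos: [499.9, 48.4, 60.8]
ee_rot: [-20.7, 89.9, -136.8]
force: [-3.6, -5.3, 0.7]
gripper_width: 0.5
```

Call:
{"name": "arm_command", "arguments": {"deltas": [[0,[-0.2,-0.8,0],0.01]]}}

```text
time_s: 25.35
ee_pos: [500.0, 48.2, 60.8]
ee_rot: [-31.3, 89.9, -146.9]
force: [-3.3, -2.5, 1.0]
gripper_width: 0.5
```

Call:
{"name": "arm_command", "arguments": {"deltas": [[0,[-0.2,-0.8,0],0.01]]}}

```text
time_s: 25.45
ee_pos: [500.3, 47.8, 60.9]
ee_rot: [-134.2, 90.0, 110.8]
force: [-2.1, -2.5, -0.6]
gripper_width: 0.6
```

Call:
{"name": "arm_command", "arguments": {"deltas": [[0,[-0.2,-0.8,0],0.01]]}}

```text
time_s: 25.55
ee_pos: [501.0, 47.4, 61.1]
ee_rot: [132.6, 89.9, 18.2]
force: [-0.4, -1.2, -0.6]
gripper_width: 0.2
```

Run:
```python
from workcell import env,cams
import cv2
s=env.state();print(s['force'],s['ee_pos'])
f=cams.grab_frame('scene')['img'][:,:,::-1]; cv2.imwrite('pics/s9.png',f)
a=f[200:320,180:340]; b=f[235:315,110:216]
cv2.imwrite('pics/p9.png',cv2.hconcat([cv2.resize(a,(400,300),interpolation=2),cv2.resize(b,(400,300),interpolation=2)]))
```

```text
[-0.37765774 -1.16436958 -0.57716349] [500.97087658  47.36092203  61.08524348]
```

View pics/p9.png

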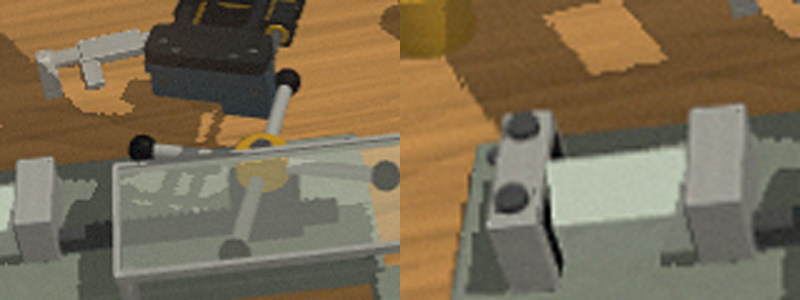

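Call:
{"name": "arm_command", "arguments": {"deltas": [[0,[0.2,0.8,0],-0.01],[0,[0.4,1.6,0],-0.02],[0,[0.4,1.6,0],-0.02]]}}

```text
time_s: 25.9
ee_pos: [500.9, 47.9, 61.2]
ee_rot: [44.8, 89.9, -70.8]
force: [-2.2, -6.0, 0.4]
gripper_width: 0.4
```

Call:
{"name": "arm_command", "arguments": {"deltas": [[0,[0.1,0.6,0],-0.01],[0,[0.1,0.6,0],-0.01]]}}

```text
time_s: 26.1
ee_pos: [500.8, 48.0, 61.2]
ee_rot: [31.7, 89.8, -84.3]
force: [-1.9, -7.3, 1.4]
gripper_width: 0.7
```

Call:
{"name": "arm_command", "arguments": {"deltas": [[0,[0.1,0.4,0],-0.01],[0,[0.1,0.6,0],-0.01],[0,[0.1,0.6,0],-0.01]]}}

```text
time_s: 26.4
ee_pos: [500.6, 48.2, 61.2]
ee_rot: [20.9, 89.8, -95.7]
force: [-2.8, -8.7, 2.0]
gripper_width: 0.5
```

Push is about 9 N, inside the snug band. Now I back off gently, lift and clear away.

Call:
{"name": "arm_command", "arguments": {"deltas": [[0,[-0.2,-0.8,0],0],[0,[-0.4,-1.6,0],0],[0,[-0.6,-2.4,0],0],[0,[-1,-4,0],0],[0,[-2,-6,0],0],[0,[-3,-8,0],0],[0,[-3,-9,0],0],[0,[-3,-9,15],0],[0,[-3,-9,40],0],[0,[-3,-9,75],0],[0,[-30,-9,100],0],[0,[-75,-9,110],0],[0,[-120,-9,110],0],[0,[-160,-9,110],0],[0,[-170,-9,110],0],[0,[-170,-9,110],0],[0,[-170,-9,110],0]]}}

```text
time_s: 28.1
ee_pos: [332.4, 41.0, 171.5]
ee_rot: [121.9, 89.8, 5.2]
force: [0.6, 0.2, 1.2]
gripper_width: 0.8
```

Run:
```python
from prism import *
from workcell import env,cams
s=env.state();print(s['time_s'],s['ee_pos'],s['force'])
q=np.load('clamp.npy')
fs=cams.grab_frame('scene');ft=cams.grab_frame('top')
cv2.imwrite('pics/s10.png',fs['img'][:,:,::-1]);cv2.imwrite('pics/t10.png',ft['img'][:,:,::-1])
a=fs['img'][225:335,110:257,::-1]; b=ft['img'][160:290,310:483,::-1]
cv2.imwrite('pics/p10.png',cv2.hconcat([cv2.resize(a,(400,300),interpolation=2),cv2.resize(b,(400,300),interpolation=2)]))
```

```text
28.1 [332.41702243  41.03226195 171.50575671] [0.61158662 0.19019559 1.15896585]
```

View pics/p10.png

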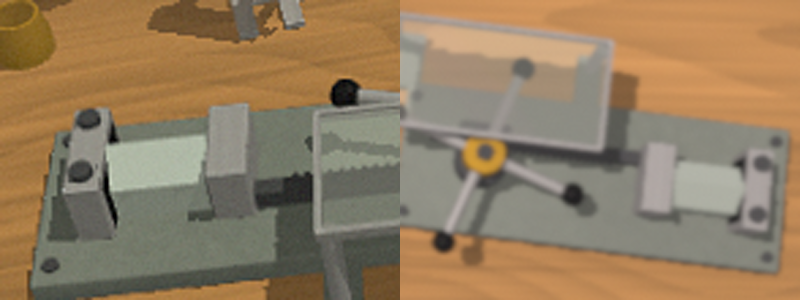

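View pics/s10.png

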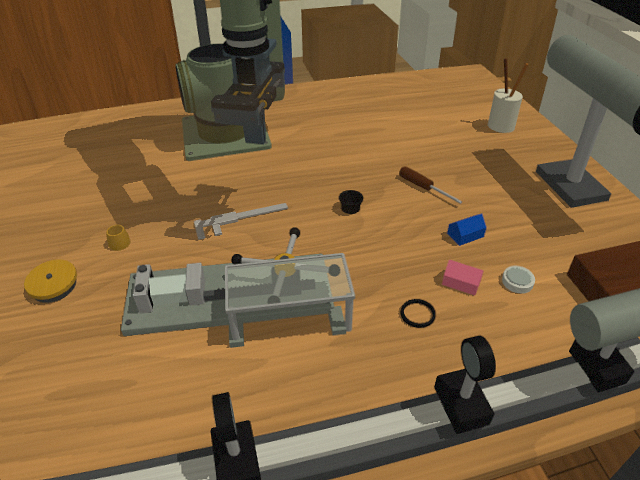

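The prism touches both the stop and the jaw, centred in x, and the other things are unmoved. One check of the capstan reading against the jaw gap.

Run:
```python
from arc import *
o=[(236.5,259),(294.5,232.5),(334.5,270),(273.5,299)]
def f(c):
    return np.concatenate([proj('scene',loc2w(q[:3],(82*np.cos(k*np.pi/2-c),181+82*np.sin(k*np.pi/2-c),60)))[0]-uv for k,uv in zip((3,2,1,0),o)])
r=least_squares(lambda c:f(c[0]),[.2]); c=r.x[0]+np.pi/2; print(r.x,np.round(r.fun,1))
for cc in (c,c+np.pi/2): print(cc,cc-q[3],'jaw-stop gap',66-14*cc-(-46+q[4]))
from workcell import env
env.job_done();
```

```text
[0.30728395] [ 0.1  0.1 -0.1 -0.2 -0.8 -0.2 -0.5  2.2]
1.8780802749714116 1.2125354474019 jaw-stop gap 81.75646474983041
3.448876601766308 2.7833317741967964 jaw-stop gap 59.765316174701866
the job is handed in; nothing more can be done
```

The frosted prism is clamped between the moving jaw and the fixed stop, and I have handed the job in at about 28 s, inside the 72 s limit.

- **Placing:** I set the prism on the clamp seat with its ridge running from jaw to jaw and let go. It sat within about 2 mm of the seat, and its edges looked parallel to the bed. The silhouette fits of its yaw were noisy: about -0.3° to -3.7°, against the clamp's -6.2°.
- **Closing:** I pushed two spokes clockwise, one after the other, with the closed fingertips. Free pushing took about 3 N.
- **Overshoot:** I sent the final steps in one batch, so the push briefly reached about 15 N. That is under the 20 N limit but above the 6–12 N snug band. I backed off to no contact, and the force fell to near zero over about 2 mm of tool travel. The last push was about 9 N.
- **Last checks:**
  - The capstan had turned about 2.78 rad, inside the expected 2.6–4.1.
  - The jaw-to-stop gap worked out at 59.8 mm for the 60 mm prism.
  - The pictures show the prism touching both faces and the gripper clear. The other things appear unmoved.

I could not measure the clamping force that remained after letting go.

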